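# Mount a shoe stencil on the twin pins of the painting jig

## Robot

A 6-joint arm with a two-finger parallel gripper is mounted at the origin on the work surface. World frame = base frame: x ahead of the robot, y to its left, z up, the work surface at z = 0. Lengths are in m, angles in rad, forces in N, time in s.
With the tool pointing down it reaches from about 0.375 to 0.975 m from the base axis. Payload 3.8 kg.
Tool frame: the origin (TCP) lies midway between the tips of the shut fingers; the grasp point (between the pads) lies 19 mm behind it (bot.grip_point_offset is the z of the grasp point in the tool frame, in m); z points along the fingers, y is the line along which they close (so a half turn about z gives the same grasp; the last joint's range is limited). The gripper opens to 85 mm and grips with 20 to 120 N. Pads are 22 mm wide; open, the fingers measure 114 mm over their backs; the gripper's body (76 mm by 85 mm) begins 54 mm behind the grasp point. The pads swing forward as they close: fully open they stand 13 mm farther back than shut.
Start: joints at [-1.31, 0.264, 1.604, -0, 1.274, -0.037], TCP at [0.198, -0.645, 0.231] pointing down, gripper open.
Joint ranges: [-2.63, 2.63], [-0.94, 2.18], [0.31, 2.57], [-1.31, 4.45], [0, 2.66], [-2.55, 2.55]. Speed limits (rad/s): [2.57, 2.57, 3.14, 3.14, 3.14, 3.14].

## Interface

Orientations are given as a rotation vector (axis times angle).
In Python, from workcell import sensors, optics, order, bot gives the robot as it stands.
- The arm moves only by the tool play_rows, never from a script. Its argument "commands" is a list of rows, each a list of 6 numbers: the shift along the tool's x, y, z in cm, then the turn, a rotation vector about the tool's x, y, z in rad. In form: [[dx, dy, dz, wx, wy, wz], ...]. A call has 1 to 5 rows; each row shifts and turns the commanded pose from where the row before left it, along the tool's axes as they then stand; what a row does not reach is not made up. A row lasts 1/12 s, in which the tool goes at most 41.7 mm and 7.16 degrees, less where a joint would pass 70% of its speed; a pose out of reach is approached as far as the arm can. A call with a gripper value outside its range is refused whole. "grip" is the closure, from 0 (fully open) to 1 (shut), set as the call begins (left out, the last holds). The fingers move at their own pace and stop on an object; "force" is the grip in N (left out, the last holds). Time passes only in rows, so rows that do not move let the fingers close. It gives the time, the measured TCP pose, the force, the opening and the grip force at its end, in the units of the state.
- sensors.read_state(): the state, without advancing time (a new reading comes with each control period).
- optics.read_camera(name): name is "side" or "top" or "wrist"; returns the picture (480x640x3 uint8, red, green, blue); there is no depth.
- optics.camera_info(name): a dict with "mtx" (3x3 intrinsics, pixels), "k1" (the pictures are not rectified: a ray, as slopes to the right and down, at radius r is drawn at 1 + k1 r^2 times it, then the intrinsics apply), "R" (3x3) and "t" (3): a world point X has camera coordinates R X + t. Camera axes: x right, y down, z forward; pixel columns grow to the right and rows downward; lengths in m; the calibration is good to about 2 mm. A picture is of the moment at which its call begins: read the wrist's pose just before it. camera_info takes no time and is no camera call; for the wrist camera it gives the pose at the moment of the call.
- order.finish_job(): hands the job in; it is judged then, once.
The state is a dict: "time": time; "q": joint angles; "joint_vel": joint speeds; "joint_torque": joint torques, N m; "tool_pos": TCP position; "tcp_rot": TCP orientation; "wrist_force": force on the tool from outside, world axes, zero at the start; "torque": the same for the moment, N m; "width": opening from 0.0 (shut) to 1.0 (fully open); "grip_force": force on a finger pad.
Only numpy, scipy, OpenCV 4.12 (cv2) and the standard library are available. Lean on these libraries where they do the work, as an engineer would, in place of code of your own. Each camera call takes 0.05 s, during which the arm holds its last target. There are 200 camera calls.

## Task

Get the painting jig ready: swing its hold-down bar right out of the way, then take the large stencil plate by its handle and lower it, without dropping it, onto the two pins (big hole over the thick pin, small hole over the thin one) until it lies flat on the board. Then swing the bar back as far as it goes, over the plate, to lock it in, and let go. Leave the small stencil plate, the jars and the other things on the table where they are.

Things in the scene. Friction and masses are not known exactly. Their poses are not given: they have to be found in the camera images.
- jig: The jig, fixed to the table: a plywood board 20 mm high, 165 mm along its x by 200 mm along its y, with a white panel blank inset in the middle, two upright steel pins and a turning hold-down bar. Origin: on the table midway between the pins; the pins stand at y = +70 (thick) and y = -70 mm (thin); the board spans x = -100 to +65 mm. The bar pivots at x = -80 mm, y = 0. z is up.
- pin_thick (a point): Foot of the thick pin's axis, on the top face of the board (20 mm above the table). Pin diameter 14 mm, 32 mm tall, the top 10 mm tapering to a 6 mm tip.
- pin_thin (a point): Foot of the thin pin's axis, on the top face of the board. Pin diameter 10 mm, 32 mm tall, the top 10 mm tapering to a 2 mm tip.
- bar (a joint): Angle of the hold-down bar about its upright pivot, rad, 0 to 1.6 (stops at both ends), counter-clockwise from above positive. At 0 its nose points along the jig's +x, over the plate's place (locked); at about 1.57 it points along the jig's +y, clear of the plate. It must be past about 1.35 for the plate to go down. It turns stiffly (about 1 N at the knob) and stays where it is left.
- bar_pivot (a point): Pivot axis of the bar, at the bar's top face (36 mm above the table). The bar is flat dark steel, 120 mm long, 18 mm wide, 8 mm thick, its underside 28 mm above the table, reaching 60 mm to either side of the pivot. Its frame turns with the bar: x points along the nose.
- bar_knob (a point): The upright black knob on the bar's tail, 48 mm from the pivot on the side away from the nose: diameter 14 mm, from 36 to 74 mm above the table; this point is on its axis, 58 mm above the table. It can be pinched from above or pushed sideways.
- template_grip (a point): Centre of the handle of the large aluminium stencil plate (loose, about 0.33 kg): an upright black block 16 mm along the plate's x, 46 mm along its y, 45 mm tall, standing on the middle of the plate; this point is 28.5 mm above the plate's underside. The plate is 100 mm along x, 190 mm along y, 6 mm thick, with four stencil windows. Its axes are the plate's; seated, they match the jig's, and the plate's top is then 26 mm above the table.
- template_big_hole (a point): Centre of the large plate's big hole (17 mm diameter, through), on the plate's underside, 70 mm from the middle along the plate's +y. It fits the thick pin.
- template_small_hole (a point): Centre of the large plate's small hole (13 mm diameter, through), on the plate's underside, 70 mm from the middle along the plate's -y. It fits only the thin pin.
- small_template: Small stencil plate lying at the back (150 x 80 mm, 6 mm thick, holes 100 mm apart), a bystander that does not fit this jig; its handle is like the other plate's; origin at the centre of its underside.
- jar_a: Small paint jar, 38 mm diameter, 50 mm tall; origin at the centre of its underside.
- jar_b: Another small paint jar, 38 mm diameter, 50 mm tall; origin at the centre of its underside.
- tape: Roll of masking tape lying flat, 90 mm across, 24 mm high; origin at the centre of its underside.
- cup: White cup, 68 mm across, 80 mm tall; origin at the centre of its underside.
- brush: Brush lying flat on the table; origin under its middle.
Things that resemble listed ones, but are neither listed nor needed, are in the scene too. Leave any blue or purple look-alike of the part that bears template_grip alone.

How it is judged:
On the way, in this order (a step that is already met when the one before it is completed fails the run):
1. the hold-down bar is swung out of the way (past 1.2 rad) (value of joint bar above 1.2 rad), for 0.2 s.
2. both holes are on their pins, the plate within 8 mm of the board, while the fingers still hold or touch it (not dropped on) (horizontal distance between template_big_hole and pin_thick below 0.005 m and horizontal distance between template_small_hole and pin_thin below 0.005 m and z of template_big_hole in the frame of pin_thick below 0.008 m and z of template_small_hole in the frame of pin_thin below 0.008 m and contact force between the fingers and template above 0.3 N), for 0.05 s.
At the end, for the whole second after the job is handed in: Each hole of the large plate is centred on its own pin within 4 mm, the plate lies on the board within 3 mm at both holes and is level within 0.03 rad, the bar is back over it (below 0.2 rad), and all is at rest (horizontal distance between template_big_hole and pin_thick below 0.004 m and horizontal distance between template_small_hole and pin_thin below 0.004 m and z of template_big_hole in the frame of pin_thick below 0.003 m and z of template_small_hole in the frame of pin_thin below 0.003 m and angle between template_grip's own z axis and vertical below 0.03 rad and value of joint bar below 0.2 rad and linear speed of template below 0.02 m/s and velocity of joint bar below 0.1 rad/s); the robot touches nothing.
It fails at once if a bystander (small plate, jar, tape, cup or brush) is moved by more than 25 mm (distance of any of small_template, jar_a, jar_b, tape, cup, brush from where it was at the start of the episode above 0.025 m).
It also fails if it takes over 69 s, if anything falls off the work surface, if the arm or the gripper's body presses on something with over 40 N, if the wrist force passes 120 N, or if a joint passes its speed limit or range.

## Working session

There is one attempt and no reset: what is moved stays moved. The work goes in short steps, Python scripts to look and compute and a tool call to move; the robot and the scene stay as the last step left them, time stands still between calls to the robot, and variables do not carry over. Pictures are saved under pics/ and viewed, at most 10 in all, crops included, and the job is handed in when it is done.

Besides the shell and the picture viewer there is one more tool, called after "Request:" by a JSON object that holds its "name" and its "arguments", one argument or row to a line. play_rows: Moves the arm, as the interface text tells. Its arguments: {"type":"object","properties":{"commands":{"type":"array","items":{"type":"array","items":{"type":"number"}}},"grip":{"type":"number"},"force":{"type":"number"}},"required":["commands"]}

```bash
mkdir -p pics; ls
cat > h.py <<'E'
import numpy as np, cv2
from workcell import sensors, optics, order, bot
from scipy.spatial.transform import Rotation as Ro
def und(ci,uv):
    K=np.array(ci["mtx"]);d=np.array([ci["k1"],0,0,0,0.])
    return cv2.undistortPoints(np.array(uv,float).reshape(-1,1,2),K,d).reshape(-1,2)
def ray(ci,uv,z):
    R=np.array(ci["R"]);t=np.array(ci["t"]);c=-R.T@t
    n=und(ci,uv);d=np.c_[n,np.ones(len(n))]@R
    return c+d*((z-c[2])/d[:,2])[:,None]
def proj(ci,X):
    R=np.array(ci["R"]);rv=cv2.Rodrigues(R)[0]
    return cv2.projectPoints(np.array(X,float).reshape(-1,3),rv,np.array(ci["t"],float),np.array(ci["mtx"]),np.array([ci["k1"],0,0,0,0.]))[0].reshape(-1,2)
def shot(name,f=None):
    ci=optics.camera_info(name);im=optics.read_camera(name)[:,:,::-1].copy()
    if f: cv2.imwrite('pics/'+f,im)
    return ci,im
def rel(target,rv=None):
    s=sensors.read_state();T=Ro.from_rotvec(s["tcp_rot"])
    d=T.inv().apply(np.array(target)-s["tool_pos"])*100
    return d.round(2)
E
python3 - <<'E'
from h import *
for n in("top","side","wrist"):
    ci,im=shot(n,n+'0.png'); print(n,{k:np.round(v,3).tolist() for k,v in ci.items()})
s=sensors.read_state();print(s)
print(Ro.from_rotvec(s["tcp_rot"]).as_matrix().round(3))
E
```

```text
pics
top {'mtx': [[450.72, 0.0, 319.521], [0.0, 450.72, 232.81], [0.0, 0.0, 1.0]], 'k1': 0.025, 'R': [[0.025, -1.0, -0.001], [-0.998, -0.025, -0.06], [0.06, 0.002, -0.998]], 't': [-0.027, 0.515, 1.236]}
side {'mtx': [[469.452, 0.0, 324.305], [0.0, 469.452, 239.169], [0.0, 0.0, 1.0]], 'k1': -0.042, 'R': [[-0.939, -0.344, 0.005], [-0.225, 0.603, -0.765], [0.26, -0.72, -0.643]], 't': [0.475, 0.178, 1.04]}
wrist {'mtx': [[335.605, 0.0, 320.415], [0.0, 335.605, 236.489], [0.0, 0.0, 1.0]], 'k1': -0.011, 'R': [[0.294, -0.956, -0.002], [-0.922, -0.285, 0.264], [-0.253, -0.075, -0.965]], 't': [-0.674, -0.035, 0.379]}
{'time': 0.15, 'q': array([-1.30988234e+00,  2.64584054e-01,  1.60511157e+00, -9.53471733e-07,
        1.27369215e+00, -3.68909659e-02]), 'joint_vel': array([ 1.75317473e-03, -3.43806399e-03, -2.56830683e-03, -9.67490443e-04,
       -1.08732330e-03,  3.73406494e-05]), 'joint_torque': array([-9.84072212e-04, -5.15909457e+01, -3.67960417e+01, -1.37827956e-04,
        8.07520235e-03, -1.21936952e-05]), 'tool_pos': array([ 0.19791183, -0.6447176 ,  0.23021767]), 'tcp_rot': array([-3.10506523e+00, -4.65800012e-01,  3.16430198e-04]), 'wrist_force': array([-0.77292469, -1.03721862,  0.40381785]), 'torque': array([ 0.00477532, -0.02755738, -0.01851469]), 'grip_force': 0.0, 'width': 0.9986077992179079}
[[ 0.956  0.293 -0.   ]
 [ 0.293 -0.956  0.002]
 [ 0.    -0.002 -1.   ]]
```

View pics/top0.png

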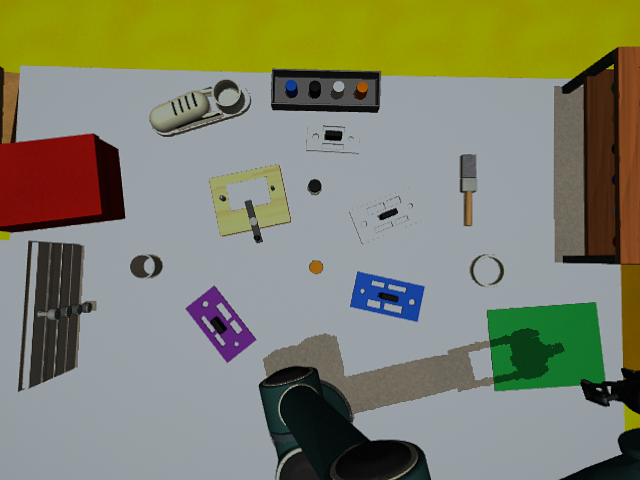

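View pics/side0.png

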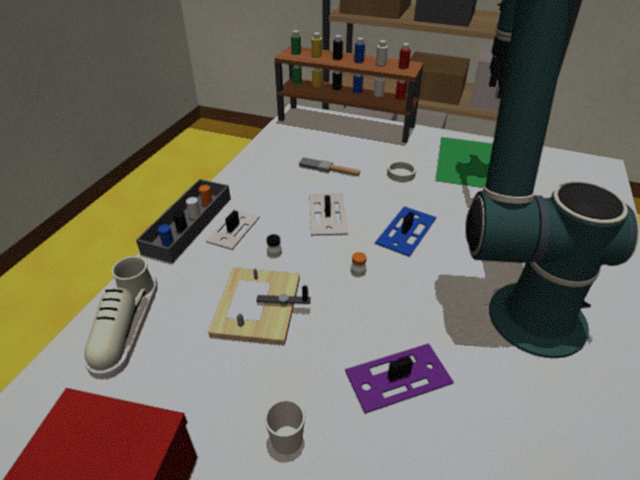

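Candidates for the large plate in the top view are the purple plate (220,323), the blue plate (387,297), the white-ish aluminium plate (387,215) and the small plate (332,138). Purple and blue are look-alikes, and (332,138) is the small bystander at the back. The plate at (387,215) is bare aluminium and large, so it fits. I'll confirm it in a crop.

Run:
```python
from h import *
im=cv2.imread('pics/top0.png')
c=im[140:260,200:440]
c=cv2.resize(c,None,fx=3.33,fy=3.33,interpolation=cv2.INTER_CUBIC)
c=cv2.convertScaleAbs(c,alpha=1.0)
g=c.astype(float); c=np.clip(np.where(g>150,(g-150)*2.2+20,g*0.5),0,255).astype(np.uint8)
cv2.imwrite('pics/c1.png',c);print(c.shape)
```

```text
(400, 799, 3)
```

View pics/c1.png

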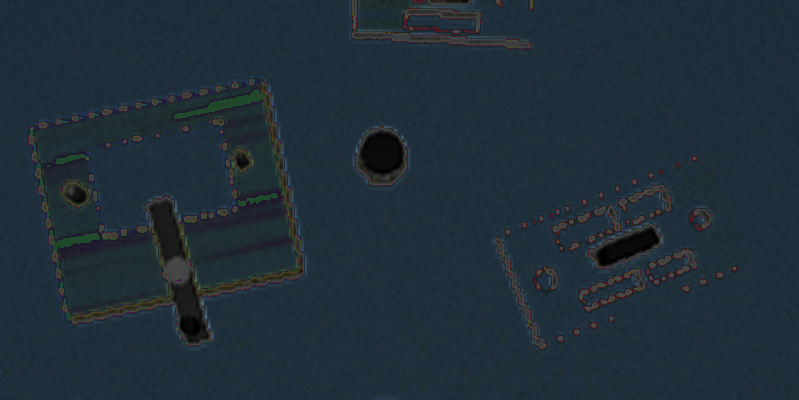

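The crop shows the bare-aluminium plate with its handle at crop (627,246), its larger hole on the left at (545,279) and its smaller hole on the right at (698,219). This is the large plate. The jig has its thick pin at left (75,192), its thin pin at (241,160) and its knob at (190,325).

Run:
```python
from h import *
ci=optics.camera_info("top")
P=lambda l,z:ray(ci,[(u/3.33+200,v/3.33+140) for u,v in l],z)
c=P([(33,128),(265,82),(302,271),(70,320)],.02);print("corners",c.round(4))
ex=(c[0]+c[1]-c[2]-c[3])[:2];ey=(c[0]+c[3]-c[1]-c[2])[:2]
print("sizes",np.linalg.norm(ex)/2,np.linalg.norm(ey)/2)
a=np.arctan2(ex[1],ex[0]);b=np.arctan2(-ey[0],ey[1]);th=(a+b)/2;print("yaw",a,b)
R=np.array([[np.cos(th),-np.sin(th)],[np.sin(th),np.cos(th)]])
o=c.mean(0)[:2]-R@[-.0175,0];print("jig",o)
for n,p in dict(thick=(0,.07),thin=(0,-.07),piv=(-.08,0),knob0=(-.128,0)).items():print(n,(o+R@p).round(4))
print("pins tip",P([(72,190),(241,158)],.05).round(4));print("knob",P([(190,325)],.074).round(4),"pivot",P([(177,270)],.04).round(4))
h=P([(627,244)],.051);bh,sh=P([(545,279),(698,219)],.003)
print("handle",h,"holes",bh,sh,"mid",(bh+sh)/2,"len",np.linalg.norm(bh-sh),"yaw",np.arctan2(-(bh-sh)[0],(bh-sh)[1]))
print("jars",P([(382,150)],.05), ray(ci,[(316,267)],.05))
```

```text
corners [[0.6588 0.2948 0.02  ]
 [0.7027 0.1023 0.02  ]
 [0.5447 0.0668 0.02  ]
 [0.499  0.2579 0.02  ]]
sizes 0.16299037510937983 0.19697645607479083
yaw 0.22397899436058233 0.229135300242601
jig [0.61835825 0.18438601]
thick [0.6026 0.2526]
thin [0.6341 0.1162]
piv [0.5404 0.1664]
knob0 [0.4936 0.1556]
pins tip [[0.6035 0.2537 0.05  ]
 [0.6333 0.1171 0.05  ]]
knob [[0.4949 0.1508 0.074 ]] pivot [[0.5412 0.1677 0.04  ]]
handle [[ 0.57058664 -0.19844746  0.051     ]] holes [ 0.54443072 -0.13708609  0.003     ] [ 0.59843462 -0.26514071  0.003     ] mid [ 0.57143267 -0.2011134   0.003     ] len 0.1389762786873428 yaw 0.39909386866274976
jars [[0.64275559 0.00236401 0.05      ]] [[ 0.42085498 -0.00678424  0.05      ]]
```

Request:
{"name": "play_rows", "arguments": {
  "commands": [
    [2.35, -3.07, 0, 0, 0, 0],
    [2.35, -3.07, 0, 0, 0, 0],
    [2.35, -3.07, 0, 0, 0, 0],
    [2.35, -3.07, 0, 0, 0, 0],
    [2.35, -3.07, 0, 0, 0, 0]
  ],
  "grip": 0.4
}}

```text
time: 0.57
tool_pos: [0.2654, -0.4622, 0.2307]
tcp_rot: [-3.106, -0.465, 0.0]
wrist_force: [1.1, -0.2, -0.2]
width: 0.602
grip_force: 0.0
```

Request:
{"name": "play_rows", "arguments": {
  "commands": [
    [2.35, -3.07, 0, 0, 0, 0],
    [2.35, -3.07, 0, 0, 0, 0],
    [2.35, -3.07, 0, 0, 0, 0],
    [2.35, -3.07, 0, 0, 0, 0],
    [2.35, -3.07, 0, 0, 0, 0]
  ]
}}

```text
time: 0.98
tool_pos: [0.3326, -0.2809, 0.2311]
tcp_rot: [-3.107, -0.465, -0.0]
wrist_force: [1.0, 0.2, 0.8]
width: 0.602
grip_force: 0.0
```

Request:
{"name": "play_rows", "arguments": {
  "commands": [
    [2.35, -3.07, 0, 0, 0, 0],
    [2.35, -3.07, 0, 0, 0, 0],
    [2.35, -3.07, 0, 0, 0, 0],
    [2.35, -3.07, 0, 0, 0, 0],
    [2.35, -3.07, 0, 0, 0, 0]
  ]
}}

```text
time: 1.4
tool_pos: [0.3999, -0.0997, 0.2313]
tcp_rot: [3.107, 0.466, 0.001]
wrist_force: [0.7, 0.2, 0.1]
width: 0.601
grip_force: 0.0
```

Request:
{"name": "play_rows", "arguments": {
  "commands": [
    [2.35, -3.07, 0, 0, 0, 0],
    [2.35, -3.07, 0, 0, 0, 0],
    [2.35, -3.07, 0, 0, 0, 0],
    [0, 0, 0, 0, 0, 0],
    [0, 0, 0, 0, 0, 0]
  ]
}}

```text
time: 1.82
tool_pos: [0.4403, 0.009, 0.231]
tcp_rot: [3.106, 0.474, -0.001]
wrist_force: [-0.2, 0.0, -0.1]
width: 0.6
grip_force: 0.0
```

Run:
```python
from h import *
s=sensors.read_state();print(s["tool_pos"],s["tcp_rot"],s["width"],s["q"].round(2))
ci,im=shot("wrist","w1.png");print(-np.array(ci["R"]).T@ci["t"])
print(proj(ci,[(.4945,.153,.074),(.6026,.2526,.05),(.6341,.1162,.05)]))
```

```text
[0.44029624 0.00899458 0.23100231] [ 3.10563175e+00  4.73922406e-01 -1.22382138e-03] 0.6002909281547357 [-0.04 -0.19  2.08 -0.    1.26  1.23]
[0.50427118 0.02844699 0.37401878]
[[176.18108774 110.48516448]
 [ 94.58363902 -58.58290569]
 [265.82269236 -44.63249057]]
```

View pics/w1.png

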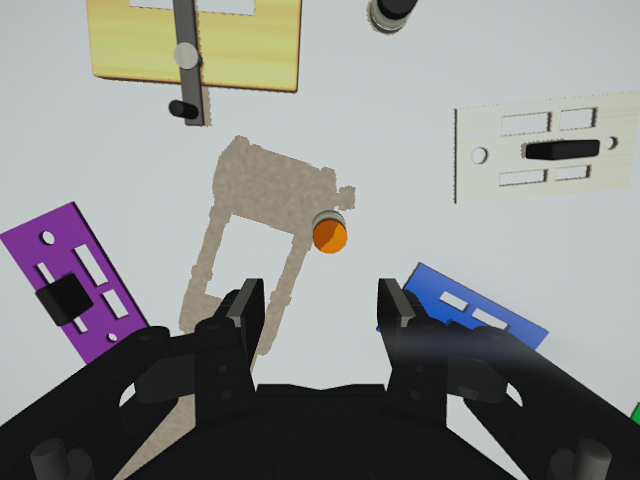

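The wrist view shows the knob top near (173,105), the pivot at (186,56) and the aluminium plate with its big hole at (479,156), its small hole at (611,143) and its handle at (562,150). This agrees with the top-camera estimates.

Run:
```python
from h import *
ci=optics.camera_info("wrist")
print("knob",ray(ci,[(174,106)],.074),"piv",ray(ci,[(186,56)],.04))
b,s=ray(ci,[(479,156),(611,143)],.003);print(b,s,(b+s)/2,np.linalg.norm(b-s),np.arctan2(-(b-s)[0],(b-s)[1]))
print("corners",ray(ci,[(94,74),(297,91)],.02))
print(rel((.4945,.1535,.16)))
```

```text
knob [[0.49741449 0.15387374 0.074     ]] piv [[0.54181298 0.1659664  0.04      ]]
[ 0.5435366  -0.13973166  0.003     ] [ 0.59892303 -0.27025212  0.003     ] [ 0.57122981 -0.20499189  0.003     ] 0.14178591989365125 0.4013203995310791
corners [[0.50225405 0.25703325 0.02      ]
 [0.54548251 0.06399573 0.02      ]]
[  9.53 -12.31   7.08]
```

Request:
{"name": "play_rows", "arguments": {
  "commands": [
    [2.4, -3.08, 1, 0, 0, 0],
    [2.4, -3.08, 1, 0, 0, 0],
    [2.4, -3.08, 1, 0, 0, 0],
    [2.4, -3.08, 1, 0, 0, 0],
    [0, 0, 0, 0, 0, 0]
  ]
}}

```text
time: 2.28
tool_pos: [0.4967, 0.1559, 0.189]
tcp_rot: [-3.105, -0.467, 0.003]
wrist_force: [-0.4, -1.0, -0.4]
width: 0.597
grip_force: 0.0
```

Run:
```python
from h import *
s=sensors.read_state();print(s["tool_pos"])
ci,im=shot("wrist","w2.png")
print(proj(ci,[(.4955,.1535,.074),(.541,.167,.036)]))
print(rel((.4955,.1535,.042)))
```

```text
[0.49668238 0.15587996 0.18903676]
[[322.55187416 233.88289463]
 [323.09866855 169.74520443]]
[ 1.000e-02 -1.000e-02  1.476e+01]
```

View pics/w2.png

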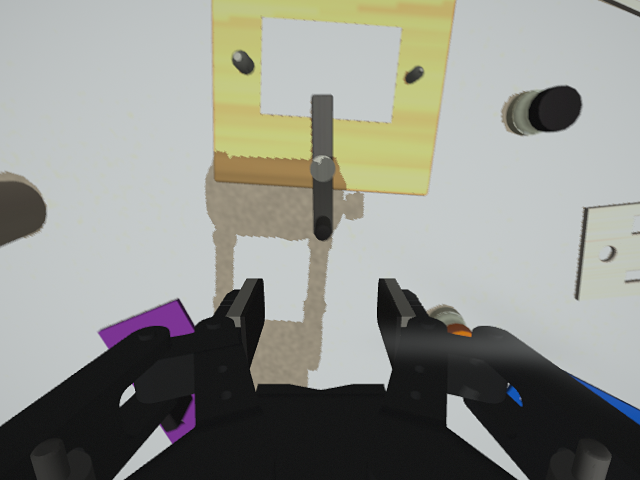

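The wrist view shows the knob top at about (322,231), centred between the fingers, with the bar nose pointing up over the blank (locked). Next I descend and pinch.

Request:
{"name": "play_rows", "arguments": {
  "commands": [
    [0, 0, 3.7, 0, 0, 0],
    [0, 0, 3.7, 0, 0, 0],
    [0, 0, 3.7, 0, 0, 0],
    [0, 0, 3.6, 0, 0, 0],
    [0, 0, 0, 0, 0, 0]
  ]
}}

```text
time: 2.75
tool_pos: [0.4892, 0.1488, 0.0374]
tcp_rot: [3.105, 0.462, -0.022]
wrist_force: [-2.6, -0.5, -1.4]
width: 0.601
grip_force: 0.0
```

Request:
{"name": "play_rows", "arguments": {
  "commands": [
    [0, 0, 0, 0, 0, 0],
    [0, 0, 0, 0, 0, 0],
    [0, 0, 0, 0, 0, 0],
    [0, 0, 0, 0, 0, 0],
    [0, 0, 0, 0, 0, 0]
  ],
  "grip": 1,
  "force": 20
}}

```text
time: 3.17
tool_pos: [0.4984, 0.1532, 0.0474]
tcp_rot: [3.107, 0.466, 0.008]
wrist_force: [-0.9, -2.8, 7.8]
width: 0.157
grip_force: 21.4
```

```bash
cat >> h.py <<'E'
def down(psi): # tool-down attitude, tool x at world angle psi
    return Ro.from_matrix(np.array([[np.cos(psi),np.sin(psi),0],[np.sin(psi),-np.cos(psi),0],[0,0,-1]]))
def step(xyz,psi,p=None,T=None):
    s=sensors.read_state()
    if p is None:p=s["tool_pos"]
    if T is None:T=Ro.from_rotvec(s["tcp_rot"])
    return (T.inv().apply(np.array(xyz)-p)*100).round(2),(T.inv()*down(psi)).as_rotvec().round(3)
E
python3 - <<'E'
from h import *
s=sensors.read_state();print(s["tool_pos"],s["tcp_rot"],s["width"],s["grip_force"],s["wrist_force"])
k=s["tool_pos"][:2]; v=k-[.541,.167];print(np.linalg.norm(v),np.arctan2(-v[1],-v[0]))
E
```

```text
[0.4983578  0.15315144 0.04737061] [3.10665755 0.46617136 0.00811057] 0.1569239643576825 21.393485069274902 [-0.86072658 -2.84842394  7.79671326]
0.04483458014194917 0.3140166037391348
```

Request:
{"name": "play_rows", "arguments": {
  "commands": [
    [0.03, 0.57, 0, 0, 0, -0.12],
    [0.03, 0.57, 0, 0, 0, -0.12],
    [0.03, 0.57, 0, 0, 0, -0.12],
    [0.03, 0.57, 0, 0, 0, -0.12],
    [0, 0, 0, 0, 0, 0]
  ]
}}

```text
time: 3.58
tool_pos: [0.5112, 0.1343, 0.0474]
tcp_rot: [2.905, 1.194, 0.012]
wrist_force: [2.1, 1.9, 7.0]
width: 0.155
grip_force: 21.4
```

Request:
{"name": "play_rows", "arguments": {
  "commands": [
    [0.03, 0.57, 0, 0, 0, -0.12],
    [0.03, 0.57, 0, 0, 0, -0.12],
    [0.03, 0.57, 0, 0, 0, -0.12],
    [0.03, 0.57, 0, 0, 0, -0.12],
    [0, 0, 0, 0, 0, 0]
  ]
}}

```text
time: 4.0
tool_pos: [0.5307, 0.1238, 0.0474]
tcp_rot: [2.539, 1.848, 0.014]
wrist_force: [3.3, 7.1, 6.6]
width: 0.152
grip_force: 21.4
```

Run:
```python
from h import *
s=sensors.read_state();print(s["tool_pos"],s["tcp_rot"],s["width"],s["grip_force"],s["wrist_force"])
k=s["tool_pos"][:2]; v=k-[.541,.167];a=np.arctan2(-v[1],-v[0]);print(np.linalg.norm(v),a,a-.227)
x=Ro.from_rotvec(s["tcp_rot"]).as_matrix()[:,0];print("psi",np.arctan2(x[1],x[0]))
```

```text
[0.53071957 0.12383479 0.04735602] [2.53917034 1.84758923 0.01394483] 0.15238490336554789 21.422156989574432 [3.33472678 7.12662946 6.6125121 ]
0.04437254133327661 1.3369874923941796 1.1099874923941795
psi 1.2580865632403178
```

Request:
{"name": "play_rows", "arguments": {
  "commands": [
    [0.03, 0.55, 0, 0, 0, -0.12],
    [0.03, 0.55, 0, 0, 0, -0.12],
    [0.03, 0.55, 0, 0, 0, -0.12],
    [0.03, 0.5, 0, 0, 0, -0.11],
    [0, 0, 0, 0, 0, 0]
  ]
}}

```text
time: 4.42
tool_pos: [0.5511, 0.1229, 0.0473]
tcp_rot: [2.04, 2.387, 0.012]
wrist_force: [0.9, 9.2, 7.9]
width: 0.154
grip_force: 21.6
```

Run:
```python
from h import *
s=sensors.read_state();print(s["tool_pos"],s["tcp_rot"],s["width"],s["grip_force"],s["wrist_force"])
k=s["tool_pos"][:2]; v=k-[.541,.167];a=np.arctan2(-v[1],-v[0]);print(np.linalg.norm(v),a,a-.227)
x=Ro.from_rotvec(s["tcp_rot"]).as_matrix()[:,0];print("psi",np.arctan2(x[1],x[0]))
```

```text
[0.55109204 0.12294734 0.04728313] [2.03955759 2.38740995 0.01207472] 0.15361850351941103 21.580959856510162 [0.87324183 9.20247276 7.94563136]
0.04519387513435009 1.7960005137969874 1.5690005137969874
psi 1.7276386635770178
```

Request:
{"name": "play_rows", "arguments": {
  "commands": [
    [0, 0, 0, 0, 0, 0],
    [0, 0, 0, 0, 0, 0],
    [0, 0, 0, 0, 0, 0]
  ],
  "grip": 0.4
}}

```text
time: 4.67
tool_pos: [0.5471, 0.1196, 0.0442]
tcp_rot: [-2.042, -2.387, 0.002]
wrist_force: [0.3, -0.5, -0.0]
width: 0.567
grip_force: 0.0
```

Request:
{"name": "play_rows", "arguments": {
  "commands": [
    [0, 0, -3.8, 0, 0, 0],
    [0, 0, -3.8, 0, 0, 0],
    [0, 0, -3.8, 0, 0, 0],
    [0, 0, -3.8, 0, 0, 0],
    [0, 0, 0, 0, 0, 0]
  ]
}}

```text
time: 5.08
tool_pos: [0.5527, 0.1203, 0.2055]
tcp_rot: [2.036, 2.38, 0.017]
wrist_force: [1.6, -0.2, 1.2]
width: 0.603
grip_force: 0.0
```

Run:
```python
from h import *
ci,im=shot("wrist","w3.png")
cv2.imwrite('pics/w3.png',im)
print(step((.571,-.203,.20),1.97))
```

```text
(array([-32.22,  -3.04,   0.17]), array([ 0.01 ,  0.001, -0.244]))
```

View pics/w3.png

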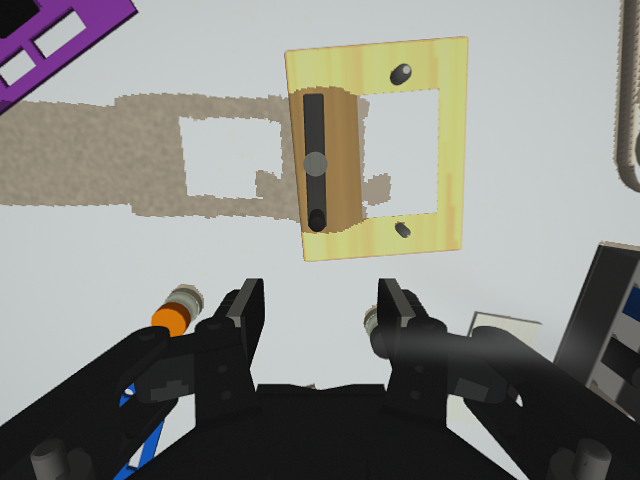

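The wrist view shows the bar at (314,160) lying parallel to the board edge and clear of the blank. The thick pin is at (400,74), the thin pin at (402,230), and the board corners are (285,51), (467,37), (462,249) and (305,261).

Run:
```python
from h import *
ci=optics.camera_info("wrist")
c=ray(ci,[(285,51),(467,37),(462,249),(305,261)],.02)  # (-x,+y),(+x,+y),(+x,-y),(-x,-y)
ex=(c[1]+c[2]-c[0]-c[3])[:2]/2;ey=(c[0]+c[1]-c[2]-c[3])[:2]/2
a=np.arctan2(ex[1],ex[0]);b=np.arctan2(-ey[0],ey[1]);th=(a+b)/2;print(np.linalg.norm(ex),np.linalg.norm(ey),a,b)
R=np.array([[np.cos(th),-np.sin(th)],[np.sin(th),np.cos(th)]])
o=c.mean(0)[:2]-R@[-.0175,0];print("jig",o)
print(proj(ci,[[*(o+R@[0,y]),z] for y in(.07,-.07) for z in(.02,.052)]).round(0))
print("tips",ray(ci,[(404,69),(406,235)],.052))
```

```text
0.15996864243162648 0.19448125098891939 0.23189775953728126 0.23865135536203574
jig [0.61730647 0.18709734]
[[397.  76.]
 [406.  68.]
 [400. 228.]
 [408. 236.]]
tips [[0.59941129 0.25421179 0.052     ]
 [0.63142352 0.11991266 0.052     ]]
```

Request:
{"name": "play_rows", "arguments": {
  "commands": [
    [-3.6, -0.34, 0, 0, 0, 0],
    [-3.6, -0.34, 0, 0, 0, 0],
    [-3.6, -0.34, 0, 0, 0, 0],
    [-3.6, -0.34, 0, 0, 0, 0],
    [-3.6, -0.34, 0, 0, 0, 0]
  ]
}}

```text
time: 5.55
tool_pos: [0.5575, -0.0622, 0.1944]
tcp_rot: [-2.04, -2.386, 0.003]
wrist_force: [0.9, 0.5, 0.5]
width: 0.601
grip_force: 0.0
```

Request:
{"name": "play_rows", "arguments": {
  "commands": [
    [-3.6, -0.34, 0, 0, 0, 0],
    [-3.6, -0.34, 0, 0, 0, 0],
    [0, 0, 0, 0, 0, -0.12],
    [0, 0, 0, 0, 0, -0.12],
    [0, 0, 0, 0, 0, 0]
  ]
}}

```text
time: 5.97
tool_pos: [0.5621, -0.1338, 0.1942]
tcp_rot: [-1.738, -2.613, 0.002]
wrist_force: [-0.1, -0.2, 0.3]
width: 0.601
grip_force: 0.0
```

Run:
```python
from h import *
print(sensors.read_state()["tool_pos"],step((.571,-.203,.20),1.97))
ci,im=shot("wrist","w4.png")
print(step((.571,-.203,.20),1.97))
```

```text
[ 0.56208829 -0.13378002  0.19417975] (array([-6.73, -1.86, -0.59]), array([-0.003, -0.002, -0.002]))
(array([-6.78, -1.87, -0.56]), array([-0.003, -0.002, -0.006]))
```

View pics/w4.png

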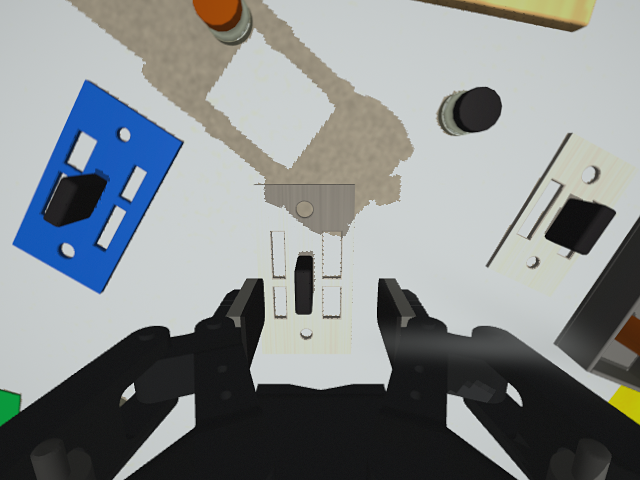

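The wrist view shows the large plate with its big hole at (305,208), its small hole at (306,333) and its handle between them at (304,283), nearly aligned with the tool.

Run:
```python
from h import *
ci=optics.camera_info("wrist");im=cv2.imread('pics/w4.png')
b,s=ray(ci,[(305,208.5),(306.3,333)],.003);m=(b+s)/2
yaw=np.arctan2(-(b-s)[0],(b-s)[1]);print(b,s,m,np.linalg.norm(b-s),yaw)
dk=(im.max(2)<60)[235:330,285:325].astype(np.uint8)
ys,xs=np.nonzero(dk);print(xs.min()+285,xs.max()+285,ys.min()+235,ys.max()+235)
print("handle proj",proj(ci,[(m[0],m[1],.006),(m[0],m[1],.051)]))
print(step((m[0],m[1],.10),yaw+np.pi/2),step((m[0],m[1],.012),yaw+np.pi/2))
```

```text
[ 0.54578517 -0.13514156  0.003     ] [ 0.5998075  -0.26582664  0.003     ] [ 0.57279634 -0.2004841   0.003     ] 0.14141075169979317 0.39198563002297815
295 312 256 313
handle proj [[305.54967349 275.05502699]
 [303.3365789  293.10533271]]
(array([-6.64, -1.58,  9.43]), array([-0.003, -0.002,  0.001])) (array([-6.65, -1.56, 18.23]), array([-0.003, -0.002,  0.001]))
```

Request:
{"name": "play_rows", "arguments": {
  "commands": [
    [-3.35, -0.82, 0, 0, 0, 0],
    [-3.35, -0.82, 0, 0, 0, 0],
    [0, 0, 3.8, 0, 0, 0],
    [0, 0, 3.8, 0, 0, 0],
    [0, 0, 0, 0, 0, 0]
  ]
}}

```text
time: 6.43
tool_pos: [0.5681, -0.1986, 0.1114]
tcp_rot: [-1.736, -2.6, 0.005]
wrist_force: [-1.8, 1.1, -1.5]
width: 0.6
grip_force: 0.0
```

Run:
```python
from h import *
print(sensors.read_state()["tool_pos"],step((.572,-.2015,.012),1.965))
ci,im=shot("wrist","w5.png");print(step((.572,-.2015,.012),1.965))
```

```text
[ 0.5681073  -0.1986247   0.11142842] (array([-0.52,  0.36,  9.93]), array([-0.011, -0.011, -0.001]))
(array([-0.42,  0.21, 10.26]), array([-0.009, -0.009,  0.   ]))
```

View pics/w5.png

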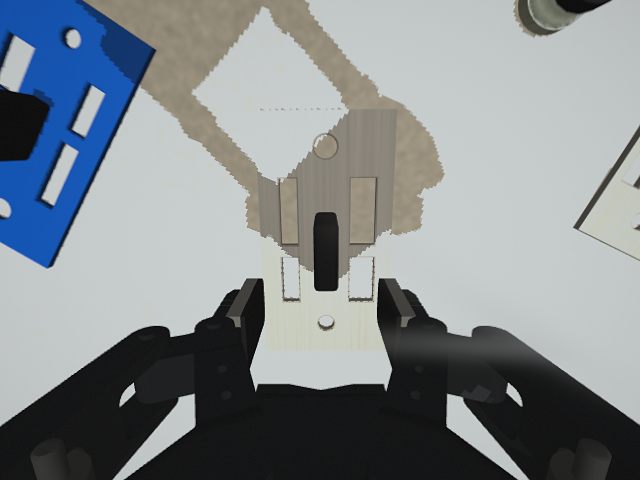

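The wrist view shows the handle at (326,250), centred between the fingers, with the big hole at (325,146) and the small hole at (326,323). I'll descend and grip it.

Request:
{"name": "play_rows", "arguments": {
  "commands": [
    [-0.2, 0, 3.4, 0, 0, 0],
    [-0.2, 0, 3.4, 0, 0, 0],
    [0, 0, 2.6, 0, 0, 0],
    [0, 0, 0, 0, 0, 0],
    [0, 0, 0, 0, 0, 0]
  ]
}}

```text
time: 6.9
tool_pos: [0.5756, -0.2038, 0.0265]
tcp_rot: [-1.739, -2.614, 0.001]
wrist_force: [-0.4, 0.7, 0.7]
width: 0.6
grip_force: 0.0
```

Run:
```python
from h import *
print(sensors.read_state()["tool_pos"],step((.572,-.2015,.012),1.965))
```

```text
[ 0.57559738 -0.2038214   0.02653444] (array([ 0.35, -0.24,  1.45]), array([-0.002, -0.001,  0.002]))
```

Request:
{"name": "play_rows", "arguments": {
  "commands": [
    [0.15, -0.15, 1.2, 0, 0, 0],
    [0, 0, 0, 0, 0, 0],
    [0, 0, 0, 0, 0, 0]
  ]
}}

```text
time: 7.15
tool_pos: [0.5749, -0.204, 0.0158]
tcp_rot: [1.739, 2.614, 0.001]
wrist_force: [0.1, 0.4, 0.8]
width: 0.6
grip_force: 0.0
```

Request:
{"name": "play_rows", "arguments": {
  "commands": [
    [0, 0, 0, 0, 0, 0],
    [0, 0, 0, 0, 0, 0],
    [0, 0, 0, 0, 0, 0],
    [0, 0, 0, 0, 0, 0],
    [0, 0, 0, 0, 0, 0]
  ],
  "grip": 1,
  "force": 80
}}

```text
time: 7.57
tool_pos: [0.5748, -0.2043, 0.0154]
tcp_rot: [1.739, 2.614, 0.0]
wrist_force: [-1.9, 0.0, 5.5]
width: 0.177
grip_force: 79.4
```

Request:
{"name": "play_rows", "arguments": {
  "commands": [
    [0, 0, 0, 0, 0, 0],
    [0, 0, 0, 0, 0, 0],
    [0, 0, 0, 0, 0, 0]
  ]
}}

```text
time: 7.82
tool_pos: [0.5748, -0.2043, 0.0154]
tcp_rot: [1.739, 2.615, 0.0]
wrist_force: [-2.0, 0.8, 6.5]
width: 0.177
grip_force: 79.5
```

Request:
{"name": "play_rows", "arguments": {
  "commands": [
    [0, 0, -1.5, 0, 0, 0],
    [0, 0, -2.8, 0, 0, 0],
    [0, 0, -2.8, 0, 0, 0],
    [0, 0, -2.4, 0, 0, 0],
    [0, 0, 0, 0, 0, 0]
  ]
}}

```text
time: 8.23
tool_pos: [0.5774, -0.2052, 0.1143]
tcp_rot: [1.735, 2.609, 0.003]
wrist_force: [2.5, -0.8, -2.5]
width: 0.178
grip_force: 78.7
```

Request:
{"name": "play_rows", "arguments": {
  "commands": [
    [0, 0, 0, 0, 0, 0],
    [0, 0, 0, 0, 0, 0],
    [0, 0, 0, 0, 0, 0]
  ]
}}

```text
time: 8.48
tool_pos: [0.5718, -0.203, 0.1061]
tcp_rot: [-1.737, -2.611, 0.002]
wrist_force: [0.1, -1.4, -4.2]
width: 0.177
grip_force: 78.7
```

Run:
```python
from h import *
s=sensors.read_state();print(s["tool_pos"],s["wrist_force"],s["width"])
ci,im=shot("wrist","w6.png")
print(step((.617,.1865,.115),.231+np.pi/2))
c=im[100:360,230:420];c=cv2.resize(c,None,fx=2.2,fy=2.2,interpolation=cv2.INTER_CUBIC)
cv2.imwrite('pics/w6c.png',c)
```

```text
[ 0.571847   -0.20300519  0.10612219] [ 0.12111795 -1.43354822 -4.19226112] 0.1770948884554646
(array([34.19, 19.21, -0.83]), array([-0.004, -0.003,  0.166]))
```

View pics/w6c.png

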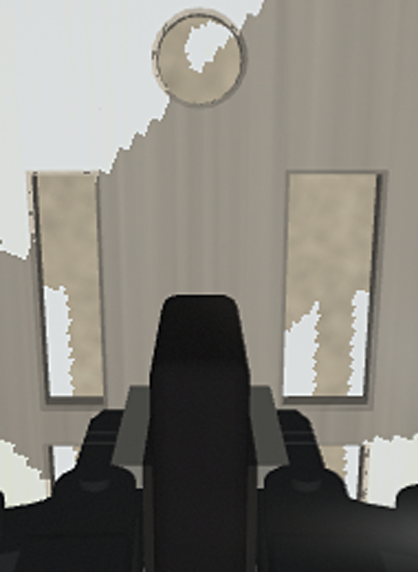

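The crop shows the plate held level, with the big hole centred at crop (199,58), which is full-image (320.5,126.4), and the handle gripped by the pads.

Run:
```python
from h import *
s=sensors.read_state();ci=optics.camera_info("wrist")
T=Ro.from_rotvec(s["tcp_rot"]);z=s["tool_pos"][2]
X=ray(ci,[(320.5,126.4)],z-.0154+.006);l=T.inv().apply(X-s["tool_pos"])
print(s["tool_pos"],X,l)
# window symmetry: tilt of plate relative to tool via window edges (long edges along tool x)
e=ray(ci,[(230+u/2.2,100+v/2.2) for u,v in[(38,175),(50,400),(287,172),(284,400)]],z-.0154+.006)
print(T.inv().apply(e-s["tool_pos"]))
print(step((.617,.1865,.13),.231+np.pi/2))
```

```text
[ 0.57197656 -0.20302792  0.10618376] [[ 0.54341837 -0.13482576  0.09678376]] [[7.39045693e-02 6.61499470e-05 9.67341984e-03]]
[[ 0.05103769 -0.03295923  0.00971138]
 [ 0.00144363 -0.03303832  0.00952812]
 [ 0.05170826  0.01807448  0.00952442]
 [ 0.00159099  0.01900838  0.00933546]]
(array([34.19, 19.2 , -2.33]), array([-0.004, -0.003,  0.166]))
```

Request:
{"name": "play_rows", "arguments": {
  "commands": [
    [0, 0, -1.2, 0, 0, 0.083],
    [0, 0, -1.2, 0, 0, 0.083],
    [2.0, 0.73, 0, 0, 0, 0],
    [2.87, 1.05, 0, 0, 0, 0],
    [2.87, 1.05, 0, 0, 0, 0]
  ]
}}

```text
time: 8.95
tool_pos: [0.5829, -0.1217, 0.1316]
tcp_rot: [-1.952, -2.459, 0.002]
wrist_force: [0.9, -0.2, -4.1]
width: 0.178
grip_force: 78.6
```

Request:
{"name": "play_rows", "arguments": {
  "commands": [
    [2.87, 1.05, 0, 0, 0, 0],
    [2.87, 1.05, 0, 0, 0, 0],
    [2.87, 1.05, 0, 0, 0, 0],
    [2.87, 1.05, 0, 0, 0, 0],
    [2.87, 1.05, 0, 0, 0, 0]
  ]
}}

```text
time: 9.37
tool_pos: [0.6008, 0.0311, 0.1311]
tcp_rot: [-1.949, -2.46, 0.003]
wrist_force: [0.5, -0.2, -4.2]
width: 0.175
grip_force: 78.6
```

Request:
{"name": "play_rows", "arguments": {
  "commands": [
    [2.87, 1.05, 0, 0, 0, 0],
    [2.87, 1.05, 0, 0, 0, 0],
    [2.87, 1.05, 0, 0, 0, 0],
    [2.0, 0.75, 0, 0, 0, 0],
    [0, 0, 0, 0, 0, 0]
  ]
}}

```text
time: 9.78
tool_pos: [0.615, 0.1462, 0.1312]
tcp_rot: [-1.945, -2.464, 0.0]
wrist_force: [2.1, -0.9, -4.4]
width: 0.176
grip_force: 78.6
```

Request:
{"name": "play_rows", "arguments": {
  "commands": [
    [0, 0, 0, 0, 0, 0],
    [0, 0, 0, 0, 0, 0],
    [0, 0, 0, 0, 0, 0],
    [0, 0, 0, 0, 0, 0],
    [0, 0, 0, 0, 0, 0]
  ]
}}

```text
time: 10.2
tool_pos: [0.6157, 0.1408, 0.1331]
tcp_rot: [-1.952, -2.461, 0.001]
wrist_force: [0.9, 0.5, -4.5]
width: 0.174
grip_force: 78.6
```

Run:
```python
from h import *
print(sensors.read_state()["tool_pos"],step((.6179,.1826,.075),1.802))
```

```text
[0.61568644 0.14078925 0.13305185] (array([4.02, 1.17, 5.8 ]), array([-0.   ,  0.   , -0.002]))
```

Run:
```python
from h import *
ci,im=shot("wrist","w7.png")
p=proj(ci,[(.617-.229*.07,.1865+.973*.07,.052),(.617-.229*.07,.1865+.973*.07,.02)]);print(p)
hsv=cv2.cvtColor(im,cv2.COLOR_BGR2HSV)
u,v=p.mean(0).astype(int);u0,v0=max(u-40,0),max(v-40,0)
sub=hsv[v0:v+40,u0:u+40];m=((sub[:,:,1]<90)&(sub[:,:,2]<150)).astype(np.uint8)
n,l,st,c=cv2.connectedComponentsWithStats(m)
for i in range(1,n):
    if st[i,4]>15:print(st[i]+[u0,v0,0,0,0],c[i]+[u0,v0])
i2=cv2.imread('pics/w3.png');h2=cv2.cvtColor(i2,cv2.COLOR_BGR2HSV)
for (a,b) in((400,74),(402,230)):
    sub=h2[b-25:b+25,a-25:a+25];m=((sub[:,:,1]<90)&(sub[:,:,2]<150)).astype(np.uint8)
    n,l,st,c=cv2.connectedComponentsWithStats(m)
    for i in range(1,n):
        if st[i,4]>15:print("w3",st[i]+[a-25,b-25,0,0,0],c[i]+[a-25,b-25])
```

```text
[[339.38045105  63.31671714]
 [336.92133673  74.03951557]]
[335  55  19   9  79] [343.39240506  59.17721519]
[308 103  25   5  85] [320.2        105.56470588]
w3 [390  63  22  22 300] [399.81  74.75]
w3 [395 223  16  15 152] [402.20394737 229.75      ]
```

Run:
```python
import cv2
c=cv2.imread('pics/w7.png')[20:150,250:420]
cv2.imwrite('pics/w7c.png',cv2.resize(c,None,fx=4,fy=4,interpolation=cv2.INTER_NEAREST))
```

```text
(no output)
```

View pics/w7c.png

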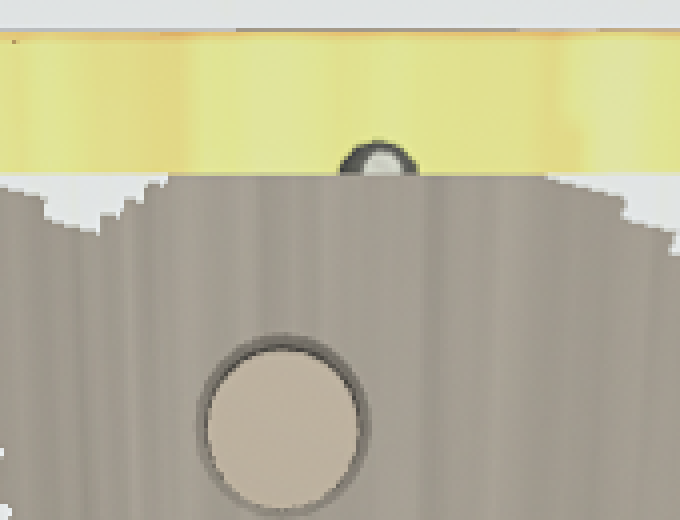

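The crop shows the thick pin's tip just past the plate edge at full-image (345.6,61.3). The plate's big hole is at (320.8,126.2). The pin is slightly farther right than predicted, so I'll aim from this shared view.

Run:
```python
from h import *
s=sensors.read_state();ci=optics.camera_info("wrist");T=Ro.from_rotvec(s["tcp_rot"]);p=s["tool_pos"]
tip=ray(ci,[(345.6,61.3)],.052);h=ray(ci,[(320.75,126.2)],p[2]-.0154+.006)
print(p,tip,h,T.inv().apply(tip-p)*100,T.inv().apply(h-p)*100)
# top-camera pins
ct=optics.camera_info("top");im=cv2.imread('pics/top0.png');hs=cv2.cvtColor(im,cv2.COLOR_BGR2HSV)
for a,b in((222,197),(272,187)):
    sub=hs[b-9:b+10,a-9:a+10];m=((sub[:,:,2]<140)).astype(np.uint8)
    n,l,st,c=cv2.connectedComponentsWithStats(m)
    for i in range(1,n):
        if st[i,4]>3:print(st[i,4],c[i]+[a-9,b-9],ray(ct,[c[i]+[a-9,b-9]],.036))
```

```text
[0.61578098 0.14090746 0.13321732] [[0.60449217 0.25674367 0.052     ]] [[0.59921215 0.21301717 0.12381732]] [[11.53683493  1.53926935  8.12091578]] [[7.39886643 0.02839063 0.93964952]]
37 [222.21621622 197.7027027 ] [[0.6036742  0.25512383 0.036     ]]
21 [272.23809524 187.42857143] [[0.63555876 0.1190449  0.036     ]]
```

Request:
{"name": "play_rows", "arguments": {
  "commands": [
    [2.03, 0.73, 0, 0, 0, 0],
    [2.03, 0.73, 0, 0, 0, 0],
    [0, 0, 2.0, 0, 0, 0],
    [0, 0, 2.0, 0, 0, 0],
    [0, 0, 1.5, 0, 0, 0]
  ]
}}

```text
time: 10.67
tool_pos: [0.6206, 0.1846, 0.0774]
tcp_rot: [-1.951, -2.463, 0.0]
wrist_force: [-0.8, -0.9, -4.7]
width: 0.175
grip_force: 78.7
```

Request:
{"name": "play_rows", "arguments": {
  "commands": [
    [0, 0, 0, 0, 0, 0],
    [0, 0, 0, 0, 0, 0],
    [0, 0, 0, 0, 0, 0],
    [0, 0, 0, 0, 0, 0],
    [0, 0, 0, 0, 0, 0]
  ]
}}

```text
time: 11.08
tool_pos: [0.6221, 0.1849, 0.0801]
tcp_rot: [1.95, 2.461, 0.004]
wrist_force: [1.0, 1.0, -3.4]
width: 0.173
grip_force: 78.6
```

Run:
```python
from h import *
t=np.array([.620,.188])-.004*np.array([-.229,.973])
s=sensors.read_state();p=s["tool_pos"];print(p,s["wrist_force"],step((*t,.036),1.801))
ci,im=shot("wrist","w8.png")
z=p[2]-.0154
print("hole",proj(ci,[(.604,.256,.052)]))
g=cv2.cvtColor(im,cv2.COLOR_BGR2GRAY)[100:150,295:345]
r=cv2.resize(g,(25,25),interpolation=cv2.INTER_AREA)
print('\n'.join(' '.join('%3d'%x for x in q) for q in r))
```

```text
[0.62207401 0.18488489 0.08012971] [ 0.97546157  0.96370523 -3.42965992] (array([-0.05, -0.14,  4.41]), array([ 0.003, -0.   ,  0.   ]))
hole [[317.24947557 129.57418724]]
166 167 165 163 162 161 162 165 166 163 158 159 160 162 164 161 160 163 166 164 162 163 163 162 163
166 167 165 163 161 161 162 166 167 164 157 153 153 152 161 163 161 163 166 164 162 162 163 162 162
167 166 165 163 161 161 162 167 159 134 118 116 116 116 119 119 138 156 167 164 162 163 163 162 163
166 166 164 163 161 161 158 130 124 110  94  92  93  91  90  96 106 116 139 163 163 163 163 162 163
167 166 164 163 163 156 128 111  89 117 143 151 152 154 154 146 107  87 111 127 160 163 163 162 163
166 166 165 163 153 123 101 111 149 151 151 153 153 155 157 156 155 143 103 109 126 159 163 163 162
167 167 165 162 129 102 114 151 150 150 151 153 153 156 156 156 154 153 151 110 111 138 164 162 163
167 167 165 137 116 114 152 151 150 150 151 153 153 155 157 156 154 153 151 150  95 115 150 163 162
167 166 164 127 107 153 150 150 151 152 154 139 153 157 158 156 154 153 151 151 136  99 127 164 163
166 167 150 123 134 152 150 
[... 871 characters left out ...]

166 167 164 143 138 111  63  65  65  68  99 112 100  78  71  69  67  77 154 151 151 127 145 162 163
166 166 164 153 137 128  62  63  64  64  64  65  66  66  68  67  62 116 152 151 134 133 159 162 164
166 167 164 161 148 144 129  63  63  64  63  63  65  65  64  62 111 155 152 131 130 151 162 161 163
165 166 164 161 159 144 144 129  62  60  62  62  62  61  58  99 157 154 138 132 148 161 161 161 163
165 166 164 161 159 159 148 140 144 108  92  62  81 108 135 159 150 143 136 150 161 160 161 161 163
165 166 164 161 159 159 159 155 150 142 148 148 147 146 146 141 137 145 159 162 160 160 161 161 163
166 166 164 161 159 159 159 162 164 157 147 146 143 145 148 150 156 161 162 161 160 160 161 161 163
```

Run:
```python
from h import *
s=sensors.read_state();ci=optics.camera_info("wrist");T=Ro.from_rotvec(s["tcp_rot"]);p=s["tool_pos"]
tip=ray(ci,[(318.6,130.4)],.052);h=ray(ci,[(320.9,127)],p[2]-.0094)
print(p,tip,h,T.inv().apply(tip-h)*100)
```

```text
[0.62186601 0.18486926 0.07993203] [[0.60449391 0.25576126 0.052     ]] [[0.60536261 0.25664468 0.07053203]] [[-0.06624378 -0.10982204  1.85290633]]
```

The thick pin's tip sits inside the big hole, about 1 mm off centre. I'll correct that and lower.

Request:
{"name": "play_rows", "arguments": {
  "commands": [
    [-0.06, -0.12, 0.5, 0, 0, 0],
    [0, 0, 0.8, 0, 0, 0],
    [0, 0, 0.8, 0, 0, 0],
    [0, 0, 0, 0, 0, 0],
    [0, 0, 0, 0, 0, 0]
  ]
}}

```text
time: 11.55
tool_pos: [0.6195, 0.1837, 0.0561]
tcp_rot: [-1.95, -2.462, 0.001]
wrist_force: [1.9, -0.2, -4.7]
width: 0.174
grip_force: 78.6
```

Request:
{"name": "play_rows", "arguments": {
  "commands": [
    [0, 0, 0, 0, 0, 0],
    [0, 0, 0, 0, 0, 0]
  ]
}}

```text
time: 11.72
tool_pos: [0.6195, 0.1838, 0.0572]
tcp_rot: [-1.95, -2.462, 0.001]
wrist_force: [0.3, 0.2, -3.8]
width: 0.178
grip_force: 78.7
```

Request:
{"name": "play_rows", "arguments": {
  "commands": [
    [0, 0, 0.5, 0, 0, 0],
    [0, 0, 0.5, 0, 0, 0],
    [0, 0, 0, 0, 0, 0],
    [0, 0, 0, 0, 0, 0]
  ]
}}

```text
time: 12.05
tool_pos: [0.6196, 0.1838, 0.0468]
tcp_rot: [-1.951, -2.463, 0.0]
wrist_force: [1.5, -0.0, -4.9]
width: 0.177
grip_force: 78.6
```

Request:
{"name": "play_rows", "arguments": {
  "commands": [
    [0, 0, 0.4, 0, 0, 0],
    [0, 0, 0.4, 0, 0, 0],
    [0, 0, 0, 0, 0, 0],
    [0, 0, 0, 0, 0, 0]
  ],
  "force": 40
}}

```text
time: 12.38
tool_pos: [0.6196, 0.1838, 0.0389]
tcp_rot: [-1.951, -2.463, 0.0]
wrist_force: [2.0, 0.4, -5.3]
width: 0.175
grip_force: 78.6
```

Request:
{"name": "play_rows", "arguments": {
  "commands": [
    [0, 0, 0.25, 0, 0, 0],
    [0, 0, 0.15, 0, 0, 0],
    [0, 0, 0, 0, 0, 0],
    [0, 0, 0, 0, 0, 0],
    [0, 0, 0, 0, 0, 0]
  ]
}}

```text
time: 12.8
tool_pos: [0.6197, 0.1839, 0.0354]
tcp_rot: [-1.951, -2.463, -0.0]
wrist_force: [-0.4, -0.1, -2.0]
width: 0.178
grip_force: 79.1
```

Request:
{"name": "play_rows", "arguments": {
  "commands": [
    [0, 0, 0.1, 0, 0, 0],
    [0, 0, 0, 0, 0, 0],
    [0, 0, 0, 0, 0, 0]
  ],
  "grip": 1,
  "force": 20
}}

```text
time: 13.05
tool_pos: [0.6197, 0.1839, 0.0355]
tcp_rot: [1.951, 2.463, 0.0]
wrist_force: [-3.9, -1.4, 6.2]
width: 0.173
grip_force: 80.2
```

Request:
{"name": "play_rows", "arguments": {
  "commands": [
    [0, 0, 0, 0, 0, 0],
    [0, 0, 0, 0, 0, 0],
    [0, 0, 0, 0, 0, 0],
    [0, 0, 0, 0, 0, 0]
  ],
  "grip": 0.5
}}

```text
time: 13.38
tool_pos: [0.6198, 0.184, 0.0342]
tcp_rot: [1.951, 2.463, 0.0]
wrist_force: [-0.3, -0.6, -0.6]
width: 0.499
grip_force: 0.0
```

Request:
{"name": "play_rows", "arguments": {
  "commands": [
    [0, 0, -2, 0, 0, 0],
    [0, 0, -3.5, 0, 0, 0],
    [0, 0, -3.5, 0, 0, 0],
    [0, 0, -3.5, 0, 0, 0],
    [0, 0, 0, 0, 0, 0]
  ]
}}

```text
time: 13.8
tool_pos: [0.6251, 0.1853, 0.1686]
tcp_rot: [1.945, 2.456, 0.018]
wrist_force: [1.6, -0.2, 1.2]
width: 0.495
grip_force: 0.0
```

Request:
{"name": "play_rows", "arguments": {
  "commands": [
    [0, 0, 0, 0, 0, 0],
    [0, 0, 0, 0, 0, 0],
    [0, 0, 0, 0, 0, 0],
    [0, 0, 0, 0, 0, 0],
    [0, 0, 0, 0, 0, 0]
  ]
}}

```text
time: 14.22
tool_pos: [0.6185, 0.1836, 0.1572]
tcp_rot: [-1.949, -2.461, 0.004]
wrist_force: [0.5, 0.3, 0.1]
width: 0.502
grip_force: 0.0
```

Run:
```python
from h import *
s=sensors.read_state();print(s["tool_pos"],s["wrist_force"])
ci,im=shot("wrist","w9.png")
j=np.array([.620,.188]);a=.230;R=np.array([[np.cos(a),-np.sin(a)],[np.sin(a),np.cos(a)]])
hs=cv2.cvtColor(im,cv2.COLOR_BGR2HSV)
for y in(.07,-.07):
    print(proj(ci,[[*(j+R@[0,y]),.026],[*(j+R@[0,y]),.052]]).round(1).tolist())
piv=j+R@[-.08,0];k=piv+R@[0,-.048];print("piv",piv,"knob",k,proj(ci,[[*k,.074],[*piv,.036]]).round(1).tolist())
m=(im.max(2)<75).astype(np.uint8);n,l,st,c=cv2.connectedComponentsWithStats(m)
for i in range(1,n):
    if 60<st[i,4]<5000:print(st[i],c[i].round(1))
print(step((*k,.16),1.77))
```

```text
[0.61851471 0.18355226 0.15715384] [0.50830703 0.27196639 0.05251667]
[[324.2, 134.6], [324.4, 133.5]]
[[323.4, 298.5], [323.5, 312.5]]
piv [0.54210669 0.1697618 ] knob [0.55304961 0.12302581] [[215.5, 299.5], [225.0, 224.4]]
[  0   0  40  66 335] [21.2 36.7]
[578   0  25 192 532] [589.9  75.8]
[ 618    0   22  201 1657] [633.1  90.2]
[316 126  18  19 178] [324.3 135.9]
[223 150  18  78 205] [236.  191.2]
[ 312  196   23   70 1514] [322.6 230.6]
[ 601  207   39   69 1207] [625.7 234.8]
[319 293  11  18 133] [323.5 299.7]
(array([-4.39, -7.78, -0.23]), array([-0.003,  0.   ,  0.032]))
```

Both pins show centred in their holes, with the thick pin at (324,136) and the thin pin at (323.5,300). The plate is down, so I'll go back to the knob.

Request:
{"name": "play_rows", "arguments": {
  "commands": [
    [-1.47, -2.62, 0, 0, 0, 0],
    [-1.47, -2.62, 0, 0, 0, 0],
    [-1.47, -2.62, 0, 0, 0, 0.06],
    [0, 0, 0, 0, 0, 0],
    [0, 0, 0, 0, 0, 0]
  ],
  "grip": 0.45
}}

```text
time: 14.68
tool_pos: [0.552, 0.1221, 0.1585]
tcp_rot: [-2.024, -2.401, 0.002]
wrist_force: [-0.1, 0.1, 0.5]
width: 0.55
grip_force: 0.0
```

Request:
{"name": "play_rows", "arguments": {
  "commands": [
    [0, 0, 0, 0, 0, 0],
    [0, 0, 0, 0, 0, 0],
    [0, 0, 0, 0, 0, 0]
  ]
}}

```text
time: 14.93
tool_pos: [0.5543, 0.1236, 0.1595]
tcp_rot: [2.022, 2.404, 0.001]
wrist_force: [-0.6, -0.2, 0.2]
width: 0.549
grip_force: 0.0
```

Run:
```python
from h import *
print(sensors.read_state()["tool_pos"],step((.552,.123,.049),1.74))
ci,im=shot("wrist","w10.png");p=proj(ci,[(.552,.123,.074)])[0];print(p)
u,v=p.astype(int);m=(im.max(2)<45).astype(np.uint8)[v-40:v+40,u-35:u+35]
n,l,st,c=cv2.connectedComponentsWithStats(m)
for i in range(1,n):
    if st[i,4]>40:print(st[i]+[u-35,v-40,0,0,0],c[i]+[u-35,v-40])
```

```text
[0.55426618 0.12360901 0.15946887] (array([-0.02, -0.24, 11.05]), array([ 0.001, -0.   ,  0.003]))
[316.73220446 241.95258553]
[306 223  20  29 462] [315.74675325 237.24675325]
```

Knob confirmed. I'll descend and pinch.

Request:
{"name": "play_rows", "arguments": {
  "commands": [
    [0, -0.2, 3.0, 0, 0, 0],
    [0, 0, 3.0, 0, 0, 0],
    [0, 0, 3.0, 0, 0, 0],
    [0, 0, 1.8, 0, 0, 0],
    [0, 0, 0, 0, 0, 0]
  ]
}}

```text
time: 15.4
tool_pos: [0.5475, 0.1223, 0.0463]
tcp_rot: [-2.019, -2.399, 0.011]
wrist_force: [-1.4, 0.3, 0.2]
width: 0.551
grip_force: 0.0
```

Request:
{"name": "play_rows", "arguments": {
  "commands": [
    [0, 0, 0, 0, 0, 0],
    [0, 0, 0, 0, 0, 0],
    [0, 0, 0, 0, 0, 0]
  ]
}}

```text
time: 15.65
tool_pos: [0.5534, 0.1231, 0.0534]
tcp_rot: [2.022, 2.401, 0.005]
wrist_force: [-0.4, 0.0, -0.0]
width: 0.55
grip_force: 0.0
```

Request:
{"name": "play_rows", "arguments": {
  "commands": [
    [0, 0, 0, 0, 0, 0],
    [0, 0, 0, 0, 0, 0],
    [0, 0, 0, 0, 0, 0],
    [0, 0, 0, 0, 0, 0],
    [0, 0, 0, 0, 0, 0]
  ],
  "grip": 1,
  "force": 20
}}

```text
time: 16.07
tool_pos: [0.5521, 0.1227, 0.0525]
tcp_rot: [2.023, 2.402, 0.002]
wrist_force: [-1.0, -1.0, 6.1]
width: 0.154
grip_force: 21.3
```

Request:
{"name": "play_rows", "arguments": {
  "commands": [
    [0.03, -0.57, 0, 0, 0, 0.12],
    [0.03, -0.57, 0, 0, 0, 0.12],
    [0.03, -0.57, 0, 0, 0, 0.12],
    [0.03, -0.57, 0, 0, 0, 0.12],
    [0, 0, 0, 0, 0, 0]
  ]
}}

```text
time: 16.48
tool_pos: [0.5289, 0.1237, 0.0525]
tcp_rot: [2.54, 1.846, 0.001]
wrist_force: [-0.9, -3.3, 5.9]
width: 0.155
grip_force: 21.3
```

Request:
{"name": "play_rows", "arguments": {
  "commands": [
    [0.03, -0.57, 0, 0, 0, 0.12],
    [0.03, -0.57, 0, 0, 0, 0.12],
    [0.03, -0.57, 0, 0, 0, 0.12],
    [0.03, -0.57, 0, 0, 0, 0.12],
    [0, 0, 0, 0, 0, 0]
  ]
}}

```text
time: 16.9
tool_pos: [0.5091, 0.1354, 0.0525]
tcp_rot: [2.906, 1.19, -0.0]
wrist_force: [-2.3, -3.0, 7.9]
width: 0.149
grip_force: 21.5
```

Run:
```python
from h import *
s=sensors.read_state();print(s["tool_pos"],s["width"],s["grip_force"],s["wrist_force"])
v=s["tool_pos"][:2]-[.542,.169];a=np.arctan2(-v[1],-v[0]);print(np.linalg.norm(v),a-.23)
x=Ro.from_rotvec(s["tcp_rot"]).as_matrix()[:,0];print("psi",np.arctan2(x[1],x[0]))
```

```text
[0.50907461 0.13535986 0.05249991] 0.14907770081558006 21.540727615356445 [-2.25577428 -3.01032244  7.90644706]
0.047071653170819815 0.566135340833809
psi 0.7772396583970396
```

Request:
{"name": "play_rows", "arguments": {
  "commands": [
    [0.03, -0.57, 0, 0, 0, 0.12],
    [0.03, -0.57, 0, 0, 0, 0.12],
    [0.03, -0.57, 0, 0, 0, 0.12],
    [0.03, -0.57, 0, 0, 0, 0.12],
    [0, 0, 0, 0, 0, 0]
  ]
}}

```text
time: 17.32
tool_pos: [0.497, 0.155, 0.0525]
tcp_rot: [3.106, 0.465, -0.002]
wrist_force: [-4.6, -3.2, 10.3]
width: 0.154
grip_force: 21.7
```

Request:
{"name": "play_rows", "arguments": {
  "commands": [
    [0.01, -0.3, 0, 0, 0, 0.06],
    [0, -0.15, 0, 0, 0, 0.03],
    [0, 0, 0, 0, 0, 0],
    [0, 0, 0, 0, 0, 0]
  ]
}}

```text
time: 17.65
tool_pos: [0.4959, 0.1585, 0.0524]
tcp_rot: [3.123, 0.332, -0.002]
wrist_force: [-5.4, -4.7, 11.6]
width: 0.15
grip_force: 21.8
```

Run:
```python
from h import *
s=sensors.read_state();print(s["tool_pos"],s["width"],s["grip_force"],s["wrist_force"])
v=s["tool_pos"][:2]-[.542,.169];a=np.arctan2(-v[1],-v[0]);print(np.linalg.norm(v),a-.23)
```

```text
[0.49594433 0.1585324  0.05244188] 0.1502039799653027 21.780442893505096 [-5.40800478 -4.69604072 11.60816989]
0.047230238480494235 -0.006515018262178318
```

Request:
{"name": "play_rows", "arguments": {
  "commands": [
    [0, -0.15, 0, 0, 0, 0],
    [0, 0, 0, 0, 0, 0],
    [0, 0, 0, 0, 0, 0]
  ]
}}

```text
time: 17.9
tool_pos: [0.4959, 0.1587, 0.0524]
tcp_rot: [3.12, 0.333, -0.002]
wrist_force: [-3.9, -9.1, 12.5]
width: 0.155
grip_force: 21.9
```

Request:
{"name": "play_rows", "arguments": {
  "commands": [
    [0, 0, 0, 0, 0, 0],
    [0, 0, 0, 0, 0, 0],
    [0, 0, 0, 0, 0, 0],
    [0, 0, 0, 0, 0, 0]
  ],
  "grip": 0.45
}}

```text
time: 18.23
tool_pos: [0.4959, 0.1609, 0.051]
tcp_rot: [-3.124, -0.332, 0.001]
wrist_force: [-0.0, 1.1, -0.1]
width: 0.55
grip_force: 0.0
```

Request:
{"name": "play_rows", "arguments": {
  "commands": [
    [0, 0, -2, 0, 0, 0],
    [0, 0, -3.5, 0, 0, 0],
    [0, 0, -3.5, 0, 0, 0],
    [0, 0, -3.5, 0, 0, 0],
    [0, 0, 0, 0, 0, 0]
  ]
}}

```text
time: 18.65
tool_pos: [0.501, 0.1625, 0.1843]
tcp_rot: [-3.122, -0.332, -0.021]
wrist_force: [1.2, 0.8, 1.5]
width: 0.552
grip_force: 0.0
```

Request:
{"name": "play_rows", "arguments": {
  "commands": [
    [0, 0, 0, 0, 0, 0],
    [0, 0, 0, 0, 0, 0],
    [0, 0, 0, 0, 0, 0],
    [0, 0, 0, 0, 0, 0],
    [0, 0, 0, 0, 0, 0]
  ]
}}

```text
time: 19.07
tool_pos: [0.4949, 0.1605, 0.1745]
tcp_rot: [3.124, 0.332, -0.005]
wrist_force: [-0.0, 1.1, 0.7]
width: 0.553
grip_force: 0.0
```

Run:
```python
from h import *
s=sensors.read_state();print(s["tool_pos"],s["wrist_force"],s["width"])
ci,im=shot("wrist","w11.png")
j=np.array([.620,.188]);a=.230;R=np.array([[np.cos(a),-np.sin(a)],[np.sin(a),np.cos(a)]])
W=lambda x,y,z:[*(j+R@[x,y]),z]
print("pred tips,knob0,pivot,handle",proj(ci,[W(0,.07,.05),W(0,-.07,.05),W(-.128,0,.074),W(-.08,0,.036),W(0,0,.071)]).round(1).tolist())
m=(im.max(2)<80).astype(np.uint8);n,l,st,c=cv2.connectedComponentsWithStats(m)
for i in range(1,n):
    if 60<st[i,4]<6000:
        ys,xs=np.nonzero(l==i);print(st[i],c[i].round(1),cv2.fitLine(np.c_[xs,ys].astype(np.float32),2,0,.01,.01)[:2].ravel())
print("jig x dir",np.subtract(*proj(ci,[W(-.03,0,.036),W(-.12,0,.036)])))
```

```text
[0.49493055 0.16051462 0.17445555] [-0.0315858   1.08682315  0.67056095] 0.5531041595766417
pred tips,knob0,pivot,handle [[222.3, 58.4], [416.2, 54.7], [322.1, 236.2], [320.9, 167.7], [319.0, 48.4]]
[337  11  47   3  66] [358.3  12.3] [ 0.9996924  -0.02480122]
[257  13  66   3  99] [289.4  13.9] [ 0.9997249  -0.02345427]
[ 285   38   69   38 2396] [318.7  56.2] [ 0.99968004 -0.02529411]
[402  50  18  20 215] [409.9  60.6] [ 0.7086827 -0.7055273]
[218  52  24  25 311] [231.   65.6] [0.7536505 0.6572754]
[ 535   56   59   52 2340] [564.3  82.2] [ 0.8581274  -0.51343685]
[512  71  21  43 234] [517.8  95. ] [0.12220203 0.99250525]
[309  91   4  68 110] [310.8 125.3] [0.02466412 0.9996958 ]
[321  90  12  68  91] [330.6 123.7] [0.05119953 0.99868846]
[ 312  177   22   68 1290] [322.8 210.3] [0.02124455 0.99977434]
[   0  209   44   67 2134] [ 17.9 239.2] [ 0.0913998  -0.99581426]
jig x dir [  -1.8493306  -112.42203742]
```

```bash
python3 -c "
from h import *
print(order.finish_job())"
```

```text
the job is handed in; nothing more can be done
None
```

The large stencil plate is on its two pins with the hold-down bar swung back to its stop over it, the gripper is clear, and I handed the job in at about 19 s; the hand-in call returned no verdict.

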